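# Strip the stuck orange cover off a parts pot with the hold-down fork

### The job

The orange cover is stuck on the flanged steel pot it is nested over, and simply lifting it would bring the pot along. Holding it by the cover, slide the pot along the bench, just skimming it and never carrying it up in the air, into the yellow-lipped hold-down fork until its flange is well under the lips; then pull the cover straight up off the pot and set it down, without dropping it, mouth down inside the red tray. Leave the steel pot standing upright in the fork.

Things in the scene. Friction and masses are not known exactly. Their poses are not given: they have to be found in the camera images.
- cover_mid (a point): Orange plastic bell cover (not the blue look-alike nearby): cylinder 50 mm across, 60 mm high, closed top with white dot, wall 2.5 mm, 60 g, mouth down over the pot. Point: its centre, half-way up, 56 mm above the bench at the start; z up. It overlaps the pot by 56 mm; spring balls inside hold it with a drag of 3 to 8 N, more than the pot's weight. Lift it off straight up.
- pot: Flanged steel pot under the orange cover, about 150 g, loose on the bench. Foot flange 72 mm across, 6 mm thick; body 42 mm across, 82 mm high overall; bare from 6 to 26 mm above the bench, the rest inside the cover with 1.5 mm play all round. While slid it may hang a few mm off the bench so that it does not dig in. Origin: centre of its underside; z up.
- fork: Grey fork with yellow lips, fixed, 21 mm high. Origin: on the bench, where the centre of the pot's underside belongs. Mouth faces its own -x: the pot slides in along +x on the bench. In mm: channel 82 wide (y -41 to 41); lips' underside at z = 16, slot between lips 54 wide, lips from x = -44 to 51; flared mouth starts at x = -77; end stop's face at x = 40, 4 mm past a homed pot's flange.
- tray: Red plastic tray, fixed to the bench, open on top: outside 170 mm along its x, 150 mm along its y, 30 mm high, walls and floor 4 mm thick. Origin: centre of its underside; z up.
Not all that is in view belongs to the job. Leave any pink look-alike of the tray alone.

How it is judged:
On the way, in this order (a step that is already met when the one before it is completed fails the run):
1. the pot, cover still on, is slid under the fork's lips (x of pot in the frame of fork between -0.022 and 0.012 m and y of pot in the frame of fork between -0.015 and 0.015 m and height (world z) of pot below 0.015 m and distance between cover_mid and pot below 0.075 m), for 0.1 s.
2. the cover is pulled clear of the pot, which stays in the fork (distance between cover_mid and pot above 0.115 m and height (world z) of pot below 0.012 m and x of pot in the frame of fork above -0.03 m), for 0.1 s.
3. the cover is lowered into the tray while still held, not dropped (z of cover_mid in the frame of tray below 0.055 m and x of cover_mid in the frame of tray between -0.06 and 0.06 m and y of cover_mid in the frame of tray between -0.05 and 0.05 m and contact force between the fingers and cover above 0.5 N), for 0.1 s.
At the end, for the whole second after the job is handed in: The orange cover stands mouth down on the red tray's floor, upright within 10 degrees, inside its walls and at rest; the steel pot stands upright (within 10 degrees) on the bench in the fork, its flange under the lips, not more than 30 mm short of its place, at rest (z of cover_mid in the frame of tray between 0.026 and 0.042 m and x of cover_mid in the frame of tray between -0.06 and 0.06 m and y of cover_mid in the frame of tray between -0.05 and 0.05 m and angle between each of cover_mid, pot's own z axis and vertical below 0.17 rad and linear speed of each of cover, pot below 0.02 m/s and x of pot in the frame of fork between -0.03 and 0.012 m and y of pot in the frame of fork between -0.015 and 0.015 m and height (world z) of pot below 0.006 m); the robot touches nothing.
It fails at once if the steel pot is carried up in the air (more than 30 mm off the bench) (height (world z) of pot above 0.03 m).
It fails at once if the steel pot is tipped over (more than 35 degrees) (angle between pot's own z axis and vertical above 0.6 rad).
It also fails if it takes over 56 s, if anything falls off the work surface, if the arm or the gripper's body presses on something with over 40 N, if the wrist force passes 120 N, or if a joint passes its speed limit or range.

### The arm

A 6-joint arm with a two-finger parallel gripper is mounted at the origin on the work surface. World frame = base frame: x ahead of the robot, y to its left, z up, the work surface at z = 0. Lengths are in m, angles in rad, forces in N, time in s.
With the tool pointing down it reaches from about 0.35 to 0.975 m from the base axis. Payload 4.9 kg.
Tool frame: the origin (TCP) lies midway between the tips of the shut fingers; the grasp point (between the pads) lies 19 mm behind it; z points along the fingers, y is the direction in which the jaws open and shut (so a half turn about z gives the same grasp; the last joint's range is limited). The gripper opens to 85 mm and grips with 20 to 120 N. Pads are 22 mm wide; open, the fingers measure 114 mm over their backs; the gripper's body (76 mm by 85 mm) begins 54 mm behind the grasp point. The pads swing forward as they close: fully open they stand 13 mm farther back than shut.
Start: joints at [1.021, 0.053, 1.613, -0, 1.476, -0.119], TCP at [0.261, 0.568, 0.231] pointing down, gripper open.
Joint ranges: [-3.01, 3.01], [-1.01, 2.22], [0.06, 2.58], [-1.02, 4.17], [0.09, 2.62], [-3.14, 3.14]. Speed limits (rad/s): [2.57, 2.57, 3.14, 3.14, 3.14, 3.14].

### API

Orientations are given as a unit quaternion [w, x, y, z].
In Python, from plant import manip, cams gives the robot as it stands.
- The arm moves only by the tool jog_arm, never from a script. Its argument "targets" is a list of rows, each a list of 4 numbers: the shift along the tool's x, y, z in m, then the turn about the tool's z in degrees. A call has 1 to 5 rows; each row is the pose to reach, as a shift and turn from the pose commanded when the call began, along the tool's axes at that moment; what a row does not reach only later rows make up. A row lasts 1/12 s, in which the tool goes at most 41.7 mm and 7.16 degrees, less where a joint would pass 70% of its speed; a pose out of reach is approached as far as the arm can. A call with a gripper value outside its range is refused whole. "fingers" is the opening, from 0 (shut) to 1 (fully open), set as the call begins (left out, the last holds). The fingers move at their own pace and stop on an object; the grip force is fixed at half the most. Time passes only in rows, so rows that repeat a pose let the fingers close. It gives the time, the measured TCP pose, the force and the opening at its end, in the units of the state.
- manip.state(): the state, without advancing time (a new reading comes with each control period).
- cams.grab_frame(name): name is "scene" or "top" or "wrist"; returns the picture (420x560x3 uint8, red, green, blue); there is no depth.
- cams.get_calibration(name): a dict with "camera_matrix" (3x3 intrinsics, pixels), "distortion" ([k1, k2, p1, p2, k3] as OpenCV has them; the pictures are not rectified), "cam_to_world" (4x4, takes a point from camera to world coordinates). Camera axes: x right, y up, looking along -z (the intrinsics and any distortion apply to the point x, -y, -z); pixel columns grow to the right and rows downward; lengths in m; the calibration is good to about 2 mm. A picture is of the moment at which its call begins: read the wrist's pose just before it. get_calibration takes no time and is no camera call; for the wrist camera it gives the pose at the moment of the call.
- manip.job_done(): hands the job in, once; it reports no verdict.
The state is a dict: "time": time; "joint_pos": joint angles; "joint_vel": joint speeds; "joint_efforts": joint torques, N m; "tool_pos": TCP position; "tool_rot": TCP orientation; "contact_force": force on the tool from outside, world axes, zero at the start; "ft_torque": the same for the moment, N m; "gripper_width": opening from 0.0 (shut) to 1.0 (fully open).
Only numpy, scipy, OpenCV 4.12 (cv2) and the standard library are available. Lean on these libraries where they do the work, as an engineer would, in place of code of your own. Each camera call takes 0.05 s, during which the arm holds its last target. There are 200 camera calls.

## Working session

There is one attempt and no reset: what is moved stays moved. The work goes in short steps, Python scripts to look and compute and a tool call to move; the robot and the scene stay as the last step left them, time stands still between calls to the robot, and variables do not carry over. Pictures are saved under pics/ and viewed, about 8 in all and at most 12, crops included, and the job is handed in when it is done.

Besides the shell and the picture viewer there is one more tool, called after "Call:" in YAML: its name, and indented under it one key for each argument. jog_arm: Moves the arm, as the interface text tells. Its arguments: {"type":"object","properties":{"targets":{"type":"array"},"fingers":{"type":"number"}},"required":["targets"]}

```bash
ls; mkdir -p pics; cat > h.py <<'E'
import numpy as np, cv2
from plant import manip, cams
def save(name,fn):
    im=cams.grab_frame(name); cv2.imwrite('pics/'+fn,im[:,:,::-1]); return im
def ray(name,uv,cal=None):
    c=cal or cams.get_calibration(name); K=np.array(c['camera_matrix'],float); d=np.array(c['distortion'],float); T=np.array(c['cam_to_world'],float)
    p=cv2.undistortPoints(np.array([[uv]],float),K,d)[0,0]
    return T[:3,3], T[:3,:3]@np.array([p[0],-p[1],-1])
def atz(name,uv,z,cal=None):
    o,r=ray(name,uv,cal); return o+r*(z-o[2])/r[2]
def proj(name,P,cal=None):
    c=cal or cams.get_calibration(name); K=np.array(c['camera_matrix'],float); d=np.array(c['distortion'],float); T=np.array(c['cam_to_world'],float)
    q=(np.atleast_2d(P)-T[:3,3])@T[:3,:3]; q=q*[1,-1,-1]
    return cv2.projectPoints(q,np.zeros(3),np.zeros(3),K,d)[0][:,0]
E
python3 - <<'E'
from h import *
a=save('top','t0.png'); b=save('scene','s0.png')
print(manip.state())
for n in ('top','scene'): print(cams.get_calibration(n))
E
```

```text
pics
{'time': 0.1, 'joint_pos': array([ 1.02097503e+00,  5.32768661e-02,  1.61416756e+00,  4.65188436e-05,
        1.47599335e+00, -1.18984635e-01]), 'joint_vel': array([-0.00028103, -0.00290748, -0.00534299, -0.00125789, -0.00018187,
        0.00046049]), 'joint_efforts': array([-3.23204249e-04, -3.94906998e+01, -3.71360207e+01, -1.72744312e-04,
        3.95950279e-03,  1.08512069e-05]), 'tool_pos': array([0.2607014 , 0.56741022, 0.23018813]), 'tool_rot': array([-3.24660249e-04,  2.13758191e-01,  9.76886167e-01, -8.63859454e-04]), 'contact_force': array([-0.54186517, -0.05642008, -1.09733019]), 'ft_torque': array([ 0.04957029, -0.03631633,  0.0534081 ]), 'gripper_width': 0.9998004256528251}
{'camera_matrix': array([[422.26338954,   0.        , 281.16422052],
       [  0.        , 422.26338954, 208.13806548],
       [  0.        ,   0.        ,   1.        ]]), 'distortion': array([-0.03279602,  0.        ,  0.        ,  0.        ,  0.        ]), 'cam_to_world': array([[-0.01776596,  0.98764655, -0.15568774,  0.30412469],
       [-0.99983454, -0.01694076,  0.00662565, -0.01147156],
       [ 0.00390633,  0.15577969,  0.9877841 ,  1.06125895],
       [ 0.        ,  0.        ,  0.        ,  1.        ]])}
{'camera_matrix': array([[381.57240135,   0.        , 282.32215917],
       [  0.        , 381.57240135, 202.75050767],
       [  0.        ,   0.        ,   1.        ]]), 'distortion': array([0.03366911, 0.        , 0.        , 0.        , 0.        ]), 'cam_to_world': array([[ 0.47243986, -0.50352323,  0.72337054,  1.16181785],
       [ 0.88129667,  0.25982259, -0.39472574, -0.37758707],
       [ 0.01080557,  0.82398821,  0.56650389,  0.59345218],
       [ 0.        ,  0.        ,  0.        ,  1.        ]])}
```

View pics/t0.png

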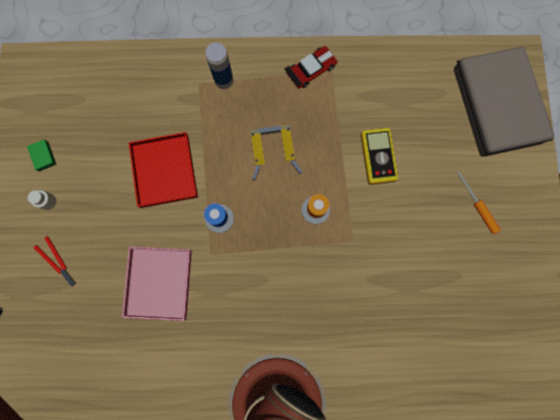

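View pics/s0.png

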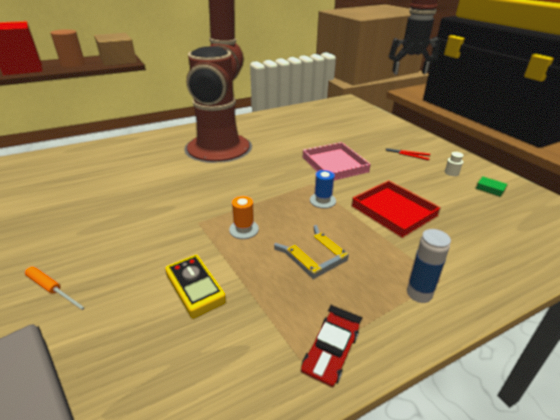

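The orange cover could be confused with the blue cover (top 216,215) or the orange screwdriver handle (top 487,217). The orange cover itself is at top (318,205) and scene (243,212). The red tray is at top (164,170), with the pink look-alike at (157,283). The fork is at (272,145), mouth towards the bottom of the picture. I'll check these in a close crop.

```bash
python3 - <<'E'
from h import *
a=cv2.imread('pics/t0.png'); cv2.imwrite('pics/t0c.png',cv2.resize(a[110:230,200:350],None,fx=5,fy=5,interpolation=cv2.INTER_CUBIC))
hsv=cv2.cvtColor(a,cv2.COLOR_BGR2HSV)
m=((hsv[...,1]>190)&((hsv[...,0]<6)|(hsv[...,0]>174))&(hsv[...,2]>70)).astype(np.uint8); m[:,:110]=0;m[:120]=0;m[240:]=0;m[:,210:]=0
c=max(cv2.findContours(m,0,1)[0],key=cv2.contourArea); r=cv2.minAreaRect(c); print(r)
for p in cv2.boxPoints(r): print(p,atz('top',p,.03))
print(atz('top',r[0],.03))
E
```

```text
((162.0, 169.5), (66.43721771240234, 60.30973434448242), 80.96051788330078)
[127.0005  141.43173] [0.64526816 0.37092823 0.03      ]
[186.5612  131.95618] [0.66740902 0.21928977 0.03      ]
[196.9995  197.56827] [0.49682053 0.19013827 0.03      ]
[137.4388  207.04382] [0.47552303 0.33789289 0.03      ]
[0.57008978 0.27930391 0.03      ]
```

View pics/t0c.png

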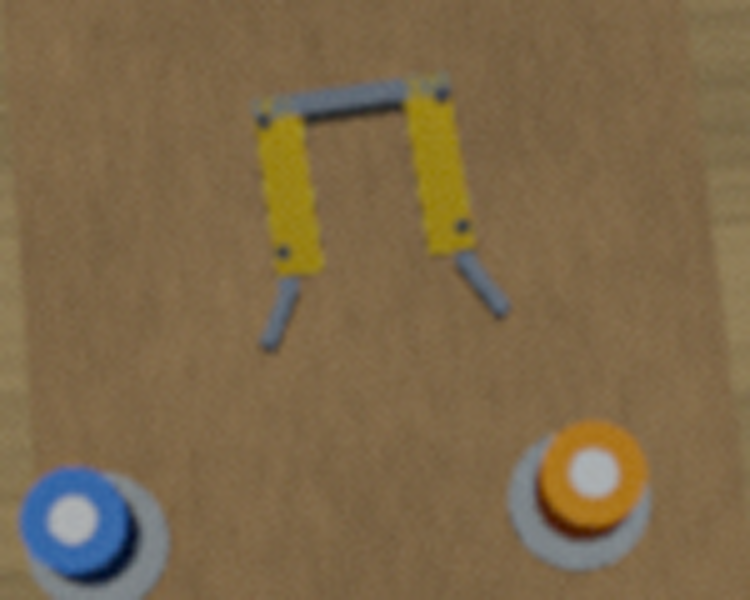

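The crop shows the orange cover on its flanged pot, with the dot at crop (594,473). The flange centre is about (580,500). The fork lips' front ends are near crop (300,273) and (452,250). The lips' inner edges run (302,118)-(322,270) and (408,95)-(432,252).

```bash
python3 - <<'E'
from h import *
f=lambda u,v:((u-2)/5+200,(v-2)/5+110)
print('dot',atz('top',f(594,473),.086),'flange',atz('top',f(580,500),.006))
L=[(302,118,None,27),(323,270,-44,27),(278,275,-44,None),(408,95,None,-27),(432,254,-44,-27),(475,248,-44,None)]
W=[atz('top',f(u,v),.021)[:2] for u,v,_,_ in L]
for w in W: print(w)
from scipy.optimize import least_squares
def res(p):
    c,s=np.cos(p[2]),np.sin(p[2]); o=[]
    for w,(_,_,x,y) in zip(W,L):
        d=w-p[:2]; lx=c*d[0]+s*d[1]; ly=-s*d[0]+c*d[1]
        if x is not None:o.append(lx-x/1e3)
        if y is not None:o.append(ly-y/1e3)
    return o
r=least_squares(res,[.6,0,0]); print(r.x,np.degrees(r.x[2]),np.round(r.fun*1e3,1))
cal=cams.get_calibration('wrist'); st=manip.state(); print(cal['cam_to_world'],st['tool_pos'])
E
```

```text
dot [ 0.46568161 -0.10541151  0.086     ] flange [ 0.46520947 -0.10559185  0.006     ]
[0.66382206 0.03243651]
[0.58318614 0.02254842]
[0.58096366 0.04539639]
[ 0.67526556 -0.02222268]
[ 0.59062977 -0.03291395]
[ 0.59341477 -0.05483537]
[6.30737592e-01 2.76521641e-04 1.24544668e-01] 7.135883850539289 [ 0.8 -0.4  1.   0.2 -0.9  0.1 -1.   0.1]
[[ 0.41819641 -0.86389744 -0.28070088  0.18880075]
 [ 0.90835326  0.39688528  0.13181969  0.60069961]
 [-0.00247265 -0.31010208  0.95070005  0.37273584]
 [ 0.          0.          0.          1.        ]] [0.2607014  0.56741022 0.23018813]
```

Call:
jog_arm:
  targets:
    - [-0.0265,-0.03,0,-7]
    - [-0.053,-0.06,0,-14]
    - [-0.0795,-0.09,0,-21]
    - [-0.106,-0.12,0,-28]
    - [-0.1325,-0.15,0,-31.8]
  fingers: 1

```text
time: 0.52
tool_pos: [0.3185, 0.3746, 0.2306]
tool_rot: [-0.0, -0.065, 0.998, -0.0]
contact_force: [0.7, -0.3, 0.4]
gripper_width: 1.004
```

Call:
jog_arm:
  targets:
    - [-0.0066,-0.0381,0,0]
    - [-0.0132,-0.0762,0,0]
    - [-0.0198,-0.1143,0,0]
    - [-0.0264,-0.1524,0,0]
    - [-0.033,-0.1905,0,0]

```text
time: 0.93
tool_pos: [0.3749, 0.1895, 0.2309]
tool_rot: [-0.0, -0.062, 0.998, -0.0]
contact_force: [1.1, -0.2, -0.0]
gripper_width: 0.999
```

Call:
jog_arm:
  targets:
    - [-0.0066,-0.0381,0.01,0]
    - [-0.0132,-0.0762,0.02,0]
    - [-0.0198,-0.1143,0.03,0]
    - [-0.0264,-0.1524,0.04,0]
    - [-0.033,-0.1905,0.05,0]

```text
time: 1.35
tool_pos: [0.4313, 0.0044, 0.1806]
tool_rot: [0.0, -0.062, 0.998, 0.0]
contact_force: [1.0, 0.4, 0.4]
gripper_width: 0.995
```

Call:
jog_arm:
  targets:
    - [-0.0067,-0.0382,0,0]
    - [-0.0134,-0.0765,0,0]
    - [-0.0201,-0.1149,0,0]
    - [-0.0201,-0.1149,0,0]
    - [-0.0201,-0.1149,0,0]

```text
time: 1.77
tool_pos: [0.4654, -0.1068, 0.1807]
tool_rot: [-0.001, -0.06, 0.998, 0.0]
contact_force: [0.6, -0.2, -0.6]
gripper_width: 0.999
```

```bash
python3 - <<'E'
from h import *
s=manip.state(); cal=cams.get_calibration('wrist'); save('wrist','w1.png'); print(s['time'],s['tool_pos'],s['tool_rot'],s['joint_pos'])
np.save('cal1.npy',cal,allow_pickle=True)
# predicted: cover top centre, flange centre, tool axis
print(proj('wrist',[[.4655,-.1055,.086],[.4655,-.1055,.006]],cal))
E
```

```text
1.7667 [ 0.46544299 -0.10676075  0.18073066] [-6.54494565e-04 -6.02321573e-02  9.98184097e-01  4.08015307e-04] [-3.81594655e-01 -2.75149244e-01  1.99996134e+00  1.79988605e-04
  1.41831279e+00 -2.07295577e+00]
[[281.28577375 206.55405384]
 [280.72804384 179.55088749]]
```

View pics/w1.png

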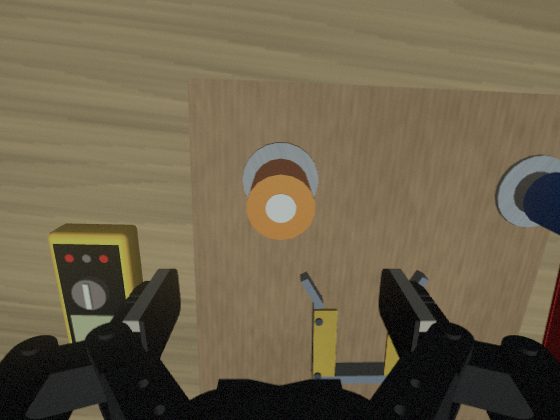

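The dot is at (281,208) and the flange centre at about (281,178). My estimate predicted (281,207) and (281,180), so it holds to about 1 mm. Descending and gripping.

Call:
jog_arm:
  targets:
    - [0,0.001,0.035,0]
    - [0,0.001,0.07,0]
    - [0,0.001,0.105,0]
    - [0,0.001,0.13,0]
    - [0,0.001,0.1445,0]

```text
time: 2.23
tool_pos: [0.4626, -0.1015, 0.0329]
tool_rot: [-0.003, -0.063, 0.998, 0.001]
contact_force: [0.3, 0.6, -0.4]
gripper_width: 1.003
```

Call:
jog_arm:
  targets:
    - [0,0,0,0]
    - [0,0,0,0]
    - [0,0,0,0]
    - [0,0,0,0]
    - [0,0,0,0]
  fingers: 0

```text
time: 2.65
tool_pos: [0.4668, -0.1042, 0.0386]
tool_rot: [0.002, -0.062, 0.998, -0.0]
contact_force: [0.3, 1.5, 2.0]
gripper_width: 0.586
```

Call:
jog_arm:
  targets:
    - [0,0,0,0]
    - [0,0,0,0]
    - [0,0,0,0]
    - [0,0,0,0]
    - [0,0,0,0]

```text
time: 3.07
tool_pos: [0.4669, -0.1043, 0.0386]
tool_rot: [0.001, -0.062, 0.998, -0.0]
contact_force: [-0.3, 2.4, 6.0]
gripper_width: 0.584
```

```bash
python3 - <<'E'
from h import *
cal=np.load('cal1.npy',allow_pickle=True).item()
o=np.array([.6307,.0003]);t=.1245;c,s=np.cos(t),np.sin(t)
F=lambda x,y,z:[o[0]+c*x-s*y,o[1]+s*x+c*y,z]
print(proj('wrist',[F(-.044,-.027,.021),F(-.044,-.041,.021),F(.040,-.027,.021),F(-.044,.027,.021)],cal))
E
```

```text
[[337.65977186 309.98616792]
 [323.9142065  310.06046836]
 [333.91369489 375.49754876]
 [390.61295717 309.66303098]]
```

Grasp is closed at 0.584 (about 50 mm). The fork lip corner was predicted at (338,310) and seen at (337,310), so that fits too. Lifting a few mm.

Call:
jog_arm:
  targets:
    - [0,0,-0.001,0]
    - [0,0,-0.002,0]
    - [0,0,-0.004,0]
    - [0,0,-0.004,0]
    - [0,0,-0.004,0]

```text
time: 3.48
tool_pos: [0.4651, -0.1041, 0.0404]
tool_rot: [-0.0, -0.062, 0.998, 0.0]
contact_force: [0.5, -0.6, -2.6]
gripper_width: 0.584
```

```bash
python3 - <<'E'
from h import *
s=manip.state(); save('scene','s1.png'); print(s['tool_pos'],s['contact_force'],s['gripper_width'])
a=cv2.imread('pics/s1.png'); cv2.imwrite('pics/s1c.png',cv2.resize(a[150:290,180:360],None,fx=4,fy=4,interpolation=cv2.INTER_CUBIC))
E
```

```text
[ 0.46510337 -0.10409746  0.04044731] [ 0.4801254  -0.57898822 -2.64841312] 0.583818439383229
```

View pics/s1c.png

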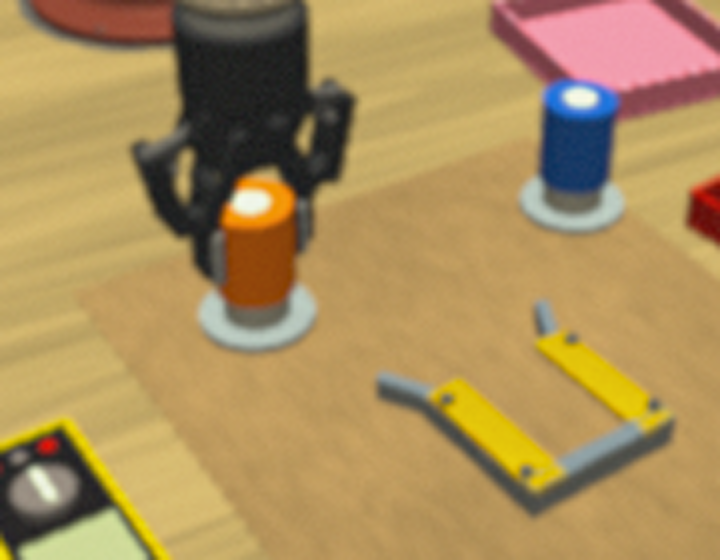

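The picture shows the cover gripped upright with the pot still in it, and the force of -2.6 N means the pot's weight is hanging. Raising it 1.5 mm more and sliding to in front of the fork mouth.

Call:
jog_arm:
  targets:
    - [0,0,-0.0015,0]
    - [-0.003,0.006,-0.0015,0]
    - [-0.01,0.018,-0.0015,0]
    - [-0.018,0.03,-0.0015,0]
    - [-0.026,0.042,-0.0015,0]

```text
time: 3.95
tool_pos: [0.4863, -0.0584, 0.0423]
tool_rot: [0.0, -0.062, 0.998, 0.0]
contact_force: [0.3, -0.2, -1.9]
gripper_width: 0.579
```

Call:
jog_arm:
  targets:
    - [-0.008,0.012,0,0]
    - [-0.016,0.024,0,0]
    - [-0.022,0.034,0,0]
    - [-0.026,0.041,0,0]
    - [-0.026,0.041,0,0]

```text
time: 4.37
tool_pos: [0.5072, -0.0141, 0.0423]
tool_rot: [0.0, -0.063, 0.998, 0.0]
contact_force: [-0.4, -0.7, -1.8]
gripper_width: 0.585
```

```bash
cat >> h.py <<'E'
def fk(p,o=(.6307,.0003),t=.1245):
    d=np.array(p[:2])-o; c,s=np.cos(t),np.sin(t); return np.array([c*d[0]+s*d[1],-s*d[0]+c*d[1]])
E
python3 - <<'E'
from h import *
manip.state(); s=manip.state(); a=save('top','t1.png'); print(s['tool_pos'],s['contact_force'],fk(s['tool_pos']),s['tool_rot'])
cv2.imwrite('pics/t1c.png',cv2.resize(cv2.imread('pics/t1.png')[100:220,200:350],None,fx=5,fy=5,interpolation=cv2.INTER_CUBIC))
E
```

```text
[ 0.50724632 -0.01406773  0.04234317] [-0.44336614 -0.66484958 -1.83579403] [-0.1242823   0.00107378] [ 8.60703971e-05 -6.29566211e-02  9.98016252e-01  1.32430194e-04]
```

View pics/t1c.png

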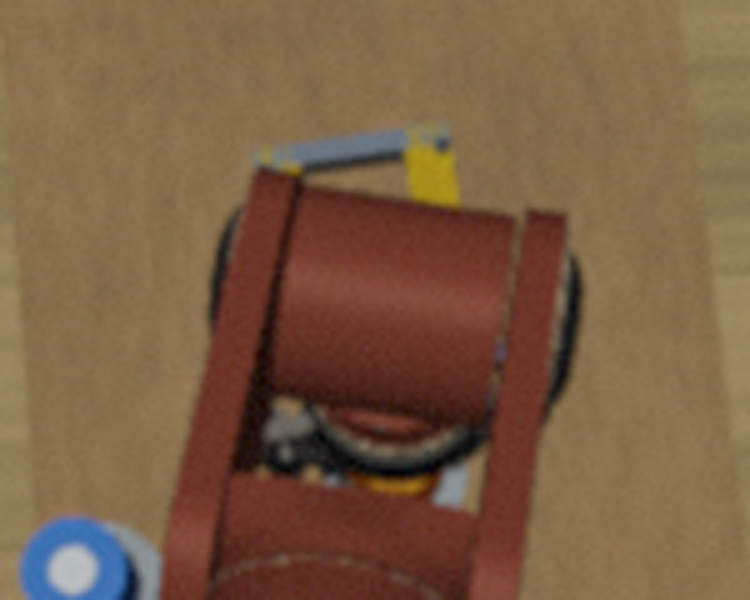

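The arm hides the scene from above, so this view helps little. By the tool pose, the cover is at (-124, +1) mm in the fork frame. Sliding in, with the force watched.

Call:
jog_arm:
  targets:
    - [-0.006,-0.001,0,0]
    - [-0.015,-0.001,0,0]
    - [-0.025,-0.001,0,0]
    - [-0.034,-0.001,0,0]
    - [-0.043,-0.001,0,0]

```text
time: 4.83
tool_pos: [0.551, -0.0113, 0.0425]
tool_rot: [0.0, -0.062, 0.998, -0.0]
contact_force: [0.7, 0.5, -2.6]
gripper_width: 0.583
```

Call:
jog_arm:
  targets:
    - [-0.009,0,0,0]
    - [-0.018,0,0,0]
    - [-0.027,0,0,0]
    - [-0.036,0,0,0]
    - [-0.043,0,0,0]

```text
time: 5.25
tool_pos: [0.5934, -0.0056, 0.0423]
tool_rot: [0.0, -0.062, 0.998, -0.0]
contact_force: [-0.7, -0.7, -2.1]
gripper_width: 0.586
```

Call:
jog_arm:
  targets:
    - [-0.009,0,0,0]
    - [-0.018,0,0,0]
    - [-0.027,0,0,0]
    - [-0.033,0,0,0]
    - [-0.033,0,0,0]

```text
time: 5.67
tool_pos: [0.6265, -0.0015, 0.0426]
tool_rot: [0.001, -0.062, 0.998, -0.0]
contact_force: [-0.9, 0.1, -1.7]
gripper_width: 0.586
```

```bash
python3 - <<'E'
from h import *
s=manip.state(); a=save('scene','s2.png'); print(s['tool_pos'],s['contact_force'],fk(s['tool_pos']),s['tool_rot'],s['joint_pos'])
cv2.imwrite('pics/s2c.png',cv2.resize(cv2.imread('pics/s2.png')[170:290,240:400],None,fx=5,fy=5,interpolation=cv2.INTER_CUBIC))
E
```

```text
[ 0.62646844 -0.00153004  0.04263603] [-0.87645134  0.06506243 -1.68401237] [-0.00442606 -0.0012904 ] [ 6.00816862e-04 -6.21683917e-02  9.98065490e-01 -9.01015994e-05] [-1.21181220e-01  2.37129344e-01  1.74261526e+00  4.57471898e-05
  1.16063371e+00 -1.81641280e+00]
```

View pics/s2c.png

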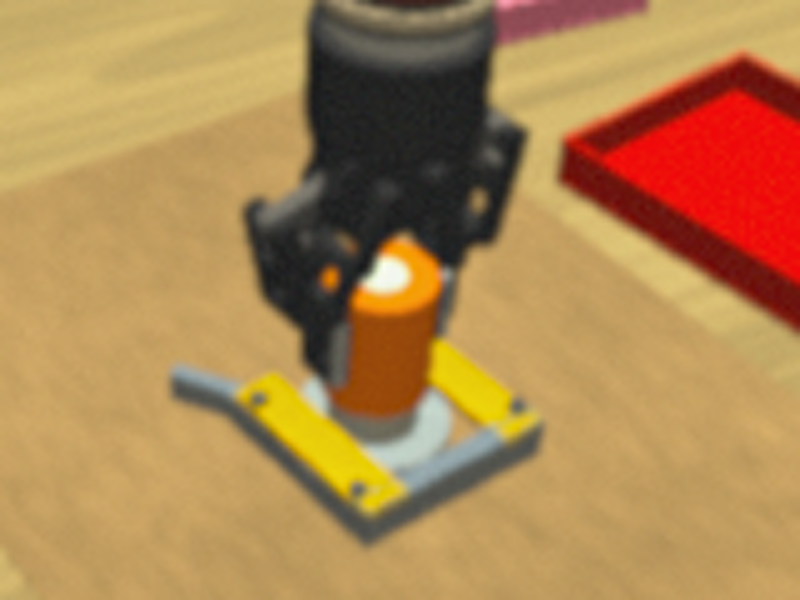

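The flange sits under both lips with the cover still on. The tool pose puts it at (-4, -1) mm in the fork. Pulling straight up.

Call:
jog_arm:
  targets:
    - [0,0,-0.003,0]
    - [0,0,-0.007,0]
    - [0,0,-0.011,0]
    - [0,0,-0.015,0]
    - [0,0,-0.019,0]

```text
time: 6.13
tool_pos: [0.6245, -0.0016, 0.0615]
tool_rot: [-0.0, -0.062, 0.998, 0.0]
contact_force: [-0.5, 0.3, -3.9]
gripper_width: 0.581
```

Call:
jog_arm:
  targets:
    - [0,0,-0.005,0]
    - [0,0,-0.01,0]
    - [0,0,-0.015,0]
    - [0,0,-0.02,0]
    - [0,0,-0.026,0]

```text
time: 6.55
tool_pos: [0.6255, -0.0017, 0.0885]
tool_rot: [0.001, -0.062, 0.998, -0.0]
contact_force: [-0.3, 0.4, -0.4]
gripper_width: 0.59
```

Call:
jog_arm:
  targets:
    - [0,0,-0.007,0]
    - [0,0,-0.015,0]
    - [0,0,-0.025,0]
    - [0,0,-0.04,0]
    - [0,0,-0.06,0]

```text
time: 6.97
tool_pos: [0.6241, -0.0015, 0.1471]
tool_rot: [-0.001, -0.062, 0.998, 0.0]
contact_force: [-0.3, -0.4, 0.2]
gripper_width: 0.585
```

Call:
jog_arm:
  targets:
    - [0,0,-0.015,0]
    - [0,0,-0.025,0]
    - [0,0,-0.025,0]
    - [0,0,-0.025,0]
    - [0,0,-0.025,0]

```text
time: 7.38
tool_pos: [0.6244, -0.0015, 0.1712]
tool_rot: [-0.001, -0.062, 0.998, 0.0]
contact_force: [0.2, 0.7, -0.4]
gripper_width: 0.584
```

```bash
python3 - <<'E'
from h import *
s=manip.state(); a=save('scene','s3.png'); print(s['tool_pos'],s['contact_force'],s['gripper_width'],s['tool_rot'])
cv2.imwrite('pics/s3c.png',cv2.resize(cv2.imread('pics/s3.png')[110:290,220:440],None,fx=3.3,fy=3.3,interpolation=cv2.INTER_CUBIC))
E
```

```text
[ 0.62437753 -0.00153292  0.17120789] [ 0.21615196  0.71107927 -0.44833682] 0.5839492512073259 [-8.63419315e-04 -6.20766951e-02  9.98070995e-01  1.62407342e-04]
```

View pics/s3c.png

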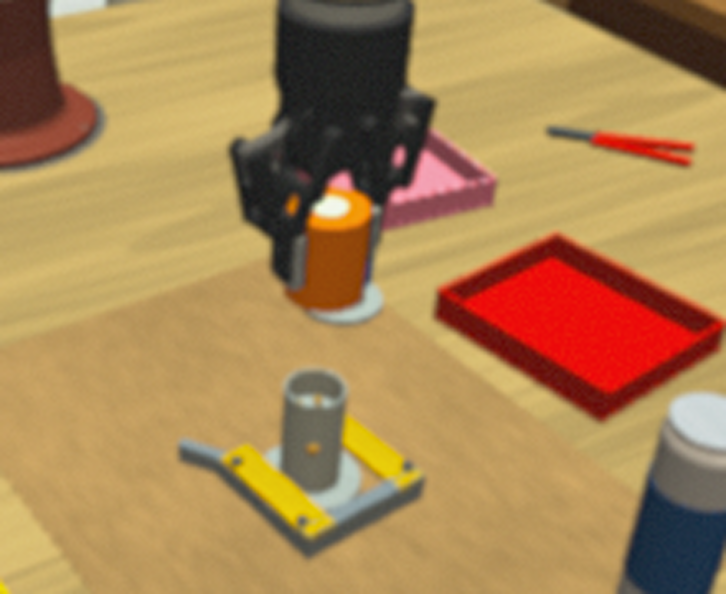

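The pot stands upright in the fork at crop (312,435), under the lips, and the cover is clear in the gripper. Moving over the red tray.

Call:
jog_arm:
  targets:
    - [0.001,0.015,0,0]
    - [0.0032,0.05,0,0]
    - [0.0055,0.085,0,0]
    - [0.0078,0.12,0,0]
    - [0.01,0.155,0,0]

```text
time: 7.85
tool_pos: [0.5945, 0.153, 0.1711]
tool_rot: [-0.001, -0.062, 0.998, 0.0]
contact_force: [0.5, -1.2, -0.5]
gripper_width: 0.585
```

Call:
jog_arm:
  targets:
    - [0.0023,0.035,0,0]
    - [0.0046,0.07,0,0]
    - [0.0066,0.1,0,0]
    - [0.0087,0.131,0,0]
    - [0.0087,0.131,0,0]

```text
time: 8.27
tool_pos: [0.5684, 0.2852, 0.1711]
tool_rot: [-0.001, -0.065, 0.998, 0.001]
contact_force: [-0.7, -0.5, -0.9]
gripper_width: 0.582
```

Call:
jog_arm:
  targets:
    - [0,0,0.02,0]
    - [0,0,0.05,0]
    - [0,0,0.08,0]
    - [0,0,0.105,0]
    - [0,0,0.115,0]

```text
time: 8.68
tool_pos: [0.5672, 0.2788, 0.0515]
tool_rot: [-0.004, -0.062, 0.998, -0.001]
contact_force: [-0.5, -0.2, -0.4]
gripper_width: 0.58
```

Call:
jog_arm:
  targets:
    - [0,0,0.006,0]
    - [0,0,0.012,0]
    - [0,0,0.018,0]
    - [0,0,0.024,0]
    - [0,0,0.028,0]

```text
time: 9.1
tool_pos: [0.5718, 0.2801, 0.03]
tool_rot: [0.001, -0.062, 0.998, 0.0]
contact_force: [0.2, 0.1, 0.2]
gripper_width: 0.583
```

```bash
python3 - <<'E'
from h import *
s=manip.state(); a=save('scene','s4.png'); print(s['tool_pos'],s['contact_force'],s['gripper_width'],s['tool_rot'])
cv2.imwrite('pics/s4c.png',cv2.resize(cv2.imread('pics/s4.png')[130:270,270:450],None,fx=4,fy=4,interpolation=cv2.INTER_CUBIC))
E
```

```text
[0.57176935 0.28008919 0.02996026] [0.23326545 0.14819051 0.23021671] 0.5827971433448488 [ 8.48622569e-04 -6.20178963e-02  9.98074652e-01  2.23348332e-04]
```

View pics/s4c.png

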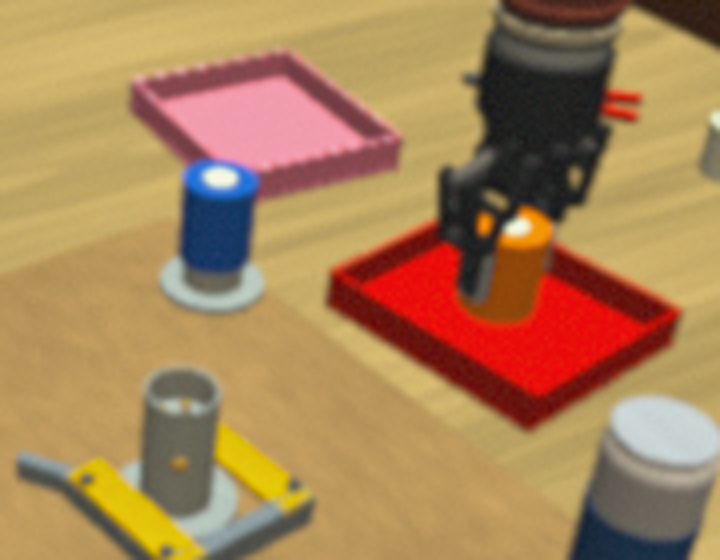

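The cover is over the middle of the red tray and still held, and the pot is standing in the fork. Lowering gently until it touches.

Call:
jog_arm:
  targets:
    - [0,0,0.002,0]
    - [0,0,0.004,0]
    - [0,0,0.006,0]
    - [0,0,0.008,0]
    - [0,0,0.008,0]

```text
time: 9.57
tool_pos: [0.5708, 0.2798, 0.0209]
tool_rot: [-0.0, -0.062, 0.998, -0.0]
contact_force: [-0.2, -0.3, -1.7]
gripper_width: 0.581
```

Call:
jog_arm:
  targets:
    - [0,0,0.001,0]
    - [0,0,0.002,0]
    - [0,0,0.003,0]
    - [0,0,0.003,0]
    - [0,0,0.003,0]

```text
time: 9.98
tool_pos: [0.571, 0.2798, 0.0182]
tool_rot: [-0.0, -0.062, 0.998, -0.0]
contact_force: [0.0, -0.4, -0.0]
gripper_width: 0.583
```

Call:
jog_arm:
  targets:
    - [0,0,0.001,0]
    - [0,0,0.001,0]
    - [0,0,0.002,0]
    - [0,0,0.002,0]
    - [0,0,0.002,0]

```text
time: 10.4
tool_pos: [0.5712, 0.2799, 0.0167]
tool_rot: [0.0, -0.062, 0.998, 0.0]
contact_force: [-1.3, -0.8, 2.4]
gripper_width: 0.581
```

Contact shows as +2.4 N at z = 0.0167, against 0.0166 expected. Releasing and rising.

Call:
jog_arm:
  targets:
    - [0,0,0,0]
    - [0,0,0,0]
    - [0,0,0,0]
    - [0,0,0,0]
    - [0,0,0,0]
  fingers: 0.85

```text
time: 10.82
tool_pos: [0.571, 0.2798, 0.0162]
tool_rot: [-0.0, -0.062, 0.998, -0.0]
contact_force: [-0.5, -0.3, -0.4]
gripper_width: 0.851
```

Call:
jog_arm:
  targets:
    - [0,0,0,0]
    - [0,0,-0.01,0]
    - [0,0,-0.03,0]
    - [0,0,-0.06,0]
    - [0,0,-0.095,0]

```text
time: 11.23
tool_pos: [0.5695, 0.2793, 0.1108]
tool_rot: [-0.002, -0.062, 0.998, -0.001]
contact_force: [0.6, 0.1, -0.2]
gripper_width: 0.85
```

Call:
jog_arm:
  targets:
    - [0,0,-0.035,0]
    - [0,0,-0.06,0]
    - [0,0,-0.07,0]
    - [0,0,-0.07,0]
    - [0,0,-0.07,0]

```text
time: 11.65
tool_pos: [0.5708, 0.2798, 0.1809]
tool_rot: [-0.0, -0.062, 0.998, -0.0]
contact_force: [-1.1, 0.4, -0.2]
gripper_width: 0.85
```

```bash
python3 - <<'E'
from h import *
s=manip.state(); a=save('scene','s5.png'); print(s['time'],s['tool_pos'],s['contact_force'],s['gripper_width'])
cv2.imwrite('pics/s5c.png',cv2.resize(cv2.imread('pics/s5.png')[130:290,250:450],None,fx=3.7,fy=3.7,interpolation=cv2.INTER_CUBIC))
# predicted: dot at top of cover, pot rim centre for pot homed at -5 mm
print([(np.array(p)-[250,130])*3.7 for p in proj('scene',[[.571,.28,.064],[.6257,-.0008,.082],[.6257,-.0008,.006]])])
E
```

```text
11.65 [0.57079971 0.27978936 0.18093108] [-1.08925604  0.39455952 -0.24453069] 0.8495409752883285
[array([542.43984813, 223.1384658 ]), array([244.80318051, 360.77179883]), array([237.31826633, 458.05920237])]
```

View pics/s5c.png

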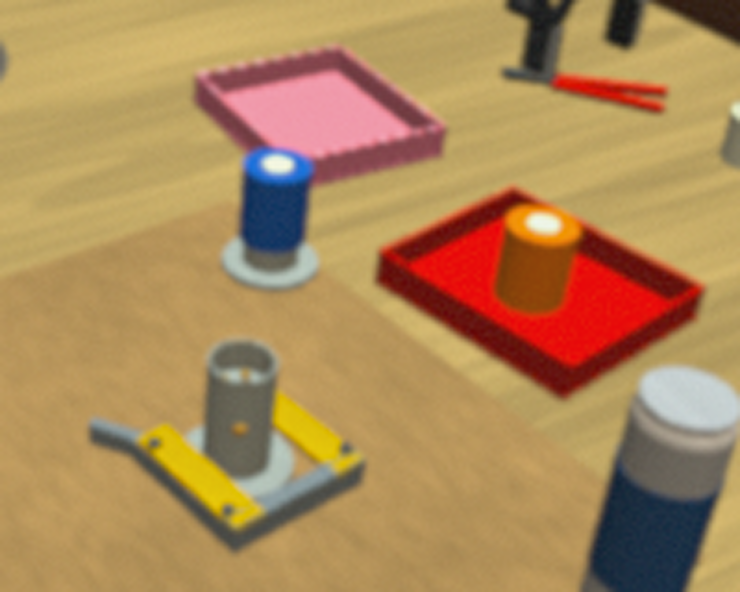

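The dot is at crop (543,223), against (542,223) predicted. The pot rim is at (243,360), against (245,361). The cover stands in the tray, the pot is upright in the fork, and the gripper is clear, so I'm handing in.

```bash
python3 -c "
from plant import manip
print(manip.job_done())"
```

```text
the job is handed in; nothing more can be done
None
```

The job is handed in after about 12 s of robot time. No verdict was reported.

I gripped the orange cover and raised the pot about 4 mm, judged from the tool height. I slid it into the fork to about (-4, -1) mm of its place, by the tool pose. Then I pulled the cover straight up, lowered it into the red tray until it touched (about 2.4 N), released it and backed off.

The last scene picture agreed with my predicted positions to within about 2 enlarged-crop pixels, well under one camera pixel. The cover stands upright, mouth down, near the middle of the tray. The pot stands upright in the fork with its flange under the lips, and the gripper is clear of everything. No check failed or disagreed. The one top view taken during the slide was blocked by the arm, so that stretch relied on the tool pose until the scene picture at the end of the slide confirmed it.

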